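Set out finished jobs in two rows on the sloping stand

ROBOT

A 6-joint arm with a two-finger parallel gripper is mounted at the origin on the work surface. World frame = base frame: x ahead of the robot, y to its left, z up, the work surface at z = 0. Lengths are in m, angles in rad, forces in N, time in s.
With the tool pointing down it reaches from about 0.375 to 0.975 m from the base axis. Payload 3.8 kg.
Tool frame: the origin (TCP) lies midway between the tips of the shut fingers; the grasp point (between the pads) lies 19 mm behind it; z points along the fingers, y is the line along which they close (so a half turn about z gives the same grasp; the last joint's range is limited). The gripper opens to 88 mm and grips with 3 to 60 N. Pads are 18 mm wide; open, the fingers measure 123 mm over their backs; the gripper's body (75 mm by 187 mm) begins 45 mm behind the grasp point.
Start: joints at [-1.371, 0.264, 1.604, -0, 1.274, -0.037], TCP at [0.158, -0.656, 0.239] pointing down, gripper open.
Joint ranges: [-2.63, 2.63], [-0.94, 2.18], [0.31, 2.57], [-1.31, 4.45], [0, 2.66], [-2.55, 2.55]. Speed limits (rad/s): [2.57, 2.57, 3.14, 3.14, 3.14, 3.14].

INTERFACE

Orientations are given as a rotation vector (axis times angle).
In Python, from cell import manip, inverse_kinematics, cams, order gives the robot as it stands. Calls block until the motion is done:
- manip.move_pose(position, orientation): joint-space move of the TCP to a pose.
- manip.move_linear(position, rate=0.15, rot=None): straight line of the TCP; rot=None keeps the orientation; rate is the mean speed in m/s.
- manip.set_joints(angles): joint-space move.
- manip.set_gripper(opening, force=None): finger opening in m; force is the grip in N (None keeps the last); returns when the fingers have stopped.
- manip.dwell(seconds).
- inverse_kinematics(position, orientation): joint angles nearest the present ones, or None.
- manip.state(): the state.
- cams.capture(name): name is "scene" or "top" or "wrist"; returns a dict with "image" (420x560x3 uint8, blue, green, red), "z_map" (420x560 float32, m along the optical axis (not along the pixel's ray), 0 where there is no reading), "intrinsics" (3x3 intrinsics, pixels), "position" and "orientation" of the camera in the world; the wrist camera has in their place "T_tool_cam" (4x4, takes a point from camera to tool coordinates, whose origin is the TCP and whose axes are the flange's). Camera axes: x right, y down, z forward; pixel columns grow to the right and rows downward; lengths in m; the calibration is good to about 2 mm. The wrist camera is an equidistant fisheye: a pixel r from the principal point sees the ray r / f radians off the axis. A picture is of the moment at which its call begins: read the wrist's pose just before it.
A pose or a line that the arm cannot do raises manip.IKError and nothing moves.
- order.close_job(): hands the job in; it is judged then, once.
The state is a dict: "clock": time; "joint_pos": joint angles; "joint_velocities": joint speeds; "tau": joint torques, N m; "tool_pos": TCP position; "tcp_rot": TCP orientation; "contact_force": force on the tool from outside, world axes, zero at the start; "moment": the same for the moment, N m; "gripper_width": finger opening in m; "grasp_force": force on a finger pad.
Only numpy, scipy, OpenCV 4.12 (cv2) and the standard library are available. Lean on these libraries where they do the work, as an engineer would, in place of code of your own. Each camera call takes 0.05 s, during which the arm holds its last target. There are 200 camera calls.

TASK

Set out the finished jobs on the sloping wooden stand in two neat rows: the two wooden ring boxes on the rectangular cork pads of the upper row, their long sides running along the row and straight with the pads, and the two round tins on the round pads of the lower row. Each piece must lie flat, lid up, centred on its pad so that pad shows all the way round it, and be set down gently, not dropped. Leave the hammer, the steel ring mandrel and the glass jar where they are.

Things in the scene. Friction and masses are not known exactly. Their poses are not given: they have to be found in the camera images.
- ring_box_a: closed pale wooden ring box with a dark seam and a small brass clasp in the middle of one long side; 44 mm deep (own x) by 54 mm wide (own y) by 36 mm high, 110 g; loose, starts standing on the bench at any yaw. Origin: centre of its underside, z up; the clasp is at -x. The two ring boxes are alike and interchangeable
- ring_box_b: closed pale wooden ring box with a dark seam and a small brass clasp in the middle of one long side; 44 mm deep (own x) by 54 mm wide (own y) by 36 mm high, 110 g; loose, starts standing on the bench at any yaw. Origin: centre of its underside, z up; the clasp is at -x. The two ring boxes are alike and interchangeable
- tin_a: closed round aluminium tin, 52 mm in diameter at its lid (50 mm at its lowest 13 mm) and 24 mm high, 90 g; loose, starts standing lid up on the bench. Origin: centre of its underside, z up. The two tins are alike and interchangeable
- tin_b: closed round aluminium tin, 52 mm in diameter at its lid (50 mm at its lowest 13 mm) and 24 mm high, 90 g; loose, starts standing lid up on the bench. Origin: centre of its underside, z up. The two tins are alike and interchangeable
- board: dark wooden board on a low fixed stand; 220 mm up the slope (x) by 230 mm along the rows (y), 12 mm thick. Origin: centre of its top, 62 mm above the bench; z outward normal, x up the slope, away from the robot. It slopes 0.21 rad, low edge towards the robot, with a 6 mm high lip there. Pad centres: x = +48 mm (upper row), -48 mm (lower row), y = +48 and -48 mm.
- pad_upper_left (a point): rectangular cork pad of the upper row, its left one as seen from the robot: a rectangle 70 mm along the row by 60 mm up the slope, level with the board (pads are flush, nothing stands up). The point is the pad's centre on the board's top surface; axes as the board's
- pad_upper_right (a point): rectangular cork pad of the upper row, its right one as seen from the robot: a rectangle 70 mm along the row by 60 mm up the slope, level with the board (pads are flush, nothing stands up). The point is the pad's centre on the board's top surface; axes as the board's
- pad_lower_left (a point): round cork pad of the lower row, its left one as seen from the robot: a disc 68 mm in diameter, level with the board (pads are flush, nothing stands up). The point is the pad's centre on the board's top surface; axes as the board's
- pad_lower_right (a point): round cork pad of the lower row, its right one as seen from the robot: a disc 68 mm in diameter, level with the board (pads are flush, nothing stands up). The point is the pad's centre on the board's top surface; axes as the board's
- hammer: bystander: hammer 240 mm long lying on the bench to the robot's right, along x with its head away from the robot; origin under its middle
- mandrel: bystander: tapered steel ring mandrel, 270 mm long, 26 mm thick at most, lying along y beyond the pieces; origin under its thick end, from which it runs to its own -y
- jar: bystander: amber glass jar with a steel lid, 64 mm in diameter, 85 mm high, standing beyond the work; origin: centre of its underside
Mind the look-alikes: they are no part of the job. What is shaped like the ring_box_b but turquoise is not meant.

How it is judged:
By the outcome, as a careful person would: the job done as asked, in the order asked, and still so for the second after the job is handed in, with the robot touching nothing.
It also fails if it takes over 72 s, if anything falls off the work surface, if the arm or the gripper's body presses on something with over 40 N, if the wrist force passes 120 N, or if a joint passes its speed limit or range.

## Working session

There is one attempt and no reset: what is moved stays moved. The work goes in short steps, each a Python script; the robot and the scene stay as the last script left them, time stands still between calls to the robot, and variables do not carry over. Pictures are saved under pics/ and viewed, at most 10 in all, crops included, and the job is handed in when it is done.

```bash
mkdir -p pics; ls
python3 - <<'E'
from cell import manip, cams
import cv2, numpy as np, pickle
d={}
for n in("top","scene"):
    c=cams.capture(n); d[n]=c; cv2.imwrite(f"pics/{n}0.png",c["image"]); print(n,c["intrinsics"],c["position"],c["orientation"])
pickle.dump(d,open("d0.pkl","wb"))
print(manip.state())
E
```

```text
pics
top [[483.71967483   0.         275.77890295]
 [  0.         483.71967483 203.67883924]
 [  0.           0.           1.        ]] [ 0.30721241 -0.05947338  1.2812826 ] [-2.05203206  2.18194271 -0.23212628]
scene [[508.59092479   0.         270.95797299]
 [  0.         508.59092479 213.27901355]
 [  0.           0.           1.        ]] [ 0.96048478 -0.79279714  0.7615533 ] [-2.17383906 -0.59221829  0.27175934]
{'clock': 0.1, 'joint_pos': array([-1.37091656e+00,  2.64665283e-01,  1.60522882e+00,  2.07089967e-06,
        1.27368118e+00, -3.69015974e-02]), 'joint_velocities': array([-0.00074177, -0.00228845, -0.00342335, -0.00078405, -0.00127212,
       -0.00035904]), 'tau': array([ 3.23100894e-04, -5.03619647e+01, -3.58070540e+01,  7.30652665e-02,
        2.33775558e-02, -4.61542356e-05]), 'tool_pos': array([ 0.1582102 , -0.655546  ,  0.23752559]), 'tcp_rot': array([-3.11763924e+00, -3.70832678e-01,  2.50245128e-04]), 'contact_force': array([ 0.42524418, -0.38429722,  0.08951292]), 'moment': array([ 0.02051662,  0.02794642, -0.00941948]), 'grasp_force': 0.0, 'gripper_width': 0.08802630641047555}
```

View pics/top0.png

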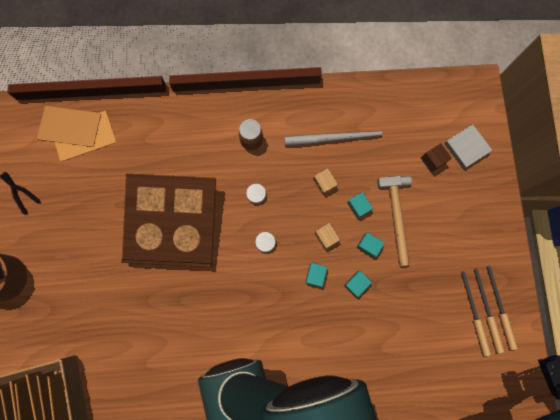

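View pics/scene0.png

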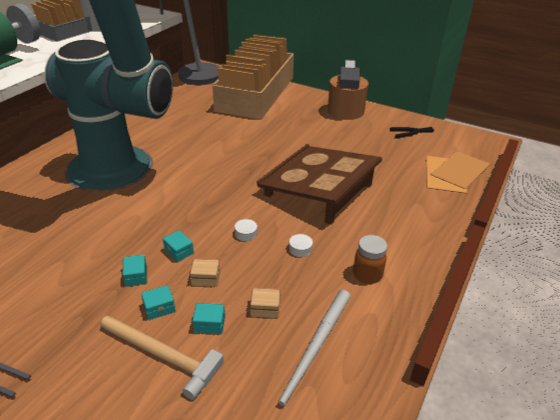

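Top view: the pale wooden boxes are at (326,182) and (328,237). The turquoise look-alikes, at (361,205), (371,245), (317,275) and (358,284), are not meant. The tins are at (256,194) and (265,242), with a steel block (469,147) and a dark cube (436,158) as other distractors. The board is around (170,220). The scene view agrees, with the pale boxes at (205,273) and (265,303).

```bash
cat > h.py <<'E'
import numpy as np, cv2
from scipy.spatial.transform import Rotation as R
def cloud(c):
    K=c["intrinsics"]; z=c["z_map"]; v,u=np.mgrid[:z.shape[0],:z.shape[1]]
    P=np.dstack([(u-K[0,2])*z/K[0,0],(v-K[1,2])*z/K[1,1],z])
    return P@R.from_rotvec(c["orientation"]).as_matrix().T+np.array(c["position"])
def blobs(m,lo=40,hi=5000):
    n,l,s,ce=cv2.connectedComponentsWithStats(m.astype(np.uint8))
    return [(l==i,ce[i]) for i in range(1,n) if lo<s[i,4]<hi]
E
python3 - <<'E'
from h import *; import pickle
from cell import cams,manip
d=pickle.load(open("d0.pkl","rb")); c=d["top"]; W=cloud(c); im=c["image"]; hsv=cv2.cvtColor(im,cv2.COLOR_BGR2HSV)
bench=W[260:330,100:200,2]; print("bench z",np.median(bench))
m=(W[...,2]>.015)&(W[...,2]<.05)&(W[...,0]>.25)&(W[...,0]<.9)&(np.abs(W[...,1])<.45)
for b,ce in blobs(m,60):
    p=W[b]; zt=np.percentile(p[:,2],80); top=b&(np.abs(W[...,2]-zt)<.006)
    q=W[top]; r=cv2.minAreaRect((q[:,:2]*1000).astype(np.float32))
    print(ce.round(),"z%.3f"%zt,np.round(r[0],1),np.round(r[1],1),round(r[2],1),hsv[top].mean(0).round(),top.sum())
# board
for (u,v) in [(151,199),(188,201),(149,237),(187,239)]: print((u,v),W[v,u].round(4),hsv[v,u])
b=W[180:260,130:210].reshape(-1,3); A=np.c_[b[:,:2],np.ones(len(b))]; k=np.linalg.lstsq(A,b[:,2],rcond=None)[0]; print("plane",k)
t=cams.capture("wrist"); print(t["T_tool_cam"],t["intrinsics"])
a=cv2.resize(im[160:300,220:410],None,fx=3,fy=3,interpolation=cv2.INTER_CUBIC)
s=cv2.resize(d["scene"]["image"][200:350,100:350],None,fx=2.4,fy=2.4,interpolation=cv2.INTER_CUBIC)
cv2.imwrite("pics/crop1.png",s); cv2.imwrite("pics/w0.png",t["image"])
E
```

```text
bench z -0.00010428261214701084
[325. 137.] z0.025 [ 751.8 -250. ] [ 24.9 267.9] 3.1 [ 17.  33. 154.] 493
[251. 144.] z0.043 [739.3 -24.1] [59. 21.] 87.7 [ 11. 178.  56.] 30
[325. 180.] z0.037 [ 624.3 -218.3] [53.8 44.9] 26.9 [ 16. 132. 186.] 311
[397. 213.] z0.026 [ 507.5 -405.7] [240.2  87.5] 0.0 [ 16.  98. 173.] 838
[255. 193.] z0.026 [603.5 -30.2] [50.  49.7] 15.3 [ 17.  26. 209.] 273
[360. 205.] z0.037 [ 553.9 -304.7] [53.7 44.7] 28.2 [ 84. 147. 142.] 318
[327. 235.] z0.037 [ 476.7 -210.8] [54.  43.9] 26.4 [ 16. 131. 189.] 331
[265. 241.] z0.026 [471.9 -47.8] [48.6 49.7] 41.8 [ 17.  26. 210.] 287
[371. 244.] z0.037 [ 446.8 -322.2] [53.8 44.9] 54.9 [ 85. 151. 142.] 335
[167. 252.] z0.047 [461.6 203.6] [231.3  76.9] 85.0 [ 11. 161.  95.] 1559
[316. 274.] z0.037 [ 378.1 -174.3] [44.3 53.7] 71.8 [ 85. 148. 145.] 348
[358. 283.] z0.037 [ 348.  -279.1] [44.2 53.1] 41.6 [ 86. 153. 143.] 343
(151, 199) [0.5915 0.2356 0.0718] [ 15 140 166]
(188, 201) [0.5809 0.1417 0.0702] [ 14 140 162]
(149, 237) [0.497  0.2466 0.0515] [ 15 140 173]
(187, 239) [0.4852 0.1491 0.0561] [ 15 140 177]
plane [-0.06587799 -0.31366514  0.16074476]
[[ 1.47960596e-03 -9.58111978e-01 -2.86390029e-01  7.44731979e-02]
 [ 9.99998676e-01  1.61140964e-03 -2.24542985e-04 -7.59333736e-04]
 [ 6.76628977e-04 -2.86389318e-01  9.58113094e-01 -1.45680156e-01]
 [ 0.00000000e+00  0.00000000e+00  0.00000000e+00  1.00000000e+00]] [[325.1922621    0.         275.58517745]
 [  0.         325.1922621  213.93221215]
 [  0.           0.           1.        ]]
```

View pics/crop1.png

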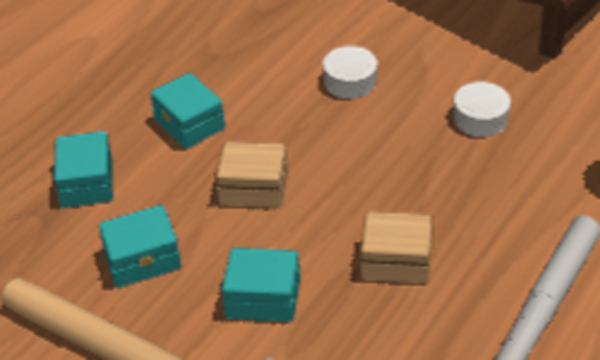

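The crop confirms two pale wood boxes at crop (252,175) and (397,247). Their visible long sides carry no clasp, so the clasps are on the far side. The tins are at (350,70) and (481,107). Next I'll fit the board from its pads and pick up the first box.

```bash
cat >> h.py <<'E'
S=0.21
def board_axes(psi):
    c,s=np.cos(psi),np.sin(psi); ex=np.array([c*np.cos(S),s*np.cos(S),np.sin(S)]); ey=np.array([-s,c,0]); return ex,ey,np.cross(ex,ey)
def tool(y,z):  # rotation with tool y and z directions
    return R.from_matrix(np.c_[np.cross(y,z),y,z])
def best(manip,ik,p,y,z):
    """of the two half turns, the one with j6 nearer mid range"""
    o=[(abs(q[5]),i,q,r) for i,s in enumerate((1,-1)) for r in [tool(s*np.array(y),z).as_rotvec()] for q in [ik(p,r)] if q is not None]
    return min(o,key=lambda t:t[:2])
def pads_px(c):
    hsv=cv2.cvtColor(c["image"],cv2.COLOR_BGR2HSV); m=np.zeros(hsv.shape[:2],bool)
    m[175:265,125:215]=(hsv[175:265,125:215,2]>115); m=cv2.morphologyEx(m.astype(np.uint8),cv2.MORPH_CLOSE,np.ones((5,5)))
    return [(b,ce) for b,ce in blobs(cv2.morphologyEx(m,cv2.MORPH_OPEN,np.ones((5,5))),200)]
def ray_plane(c,uv,p0,n):
    K=c["intrinsics"]; d=R.from_rotvec(c["orientation"]).apply([(uv[0]-K[0,2])/K[0,0],(uv[1]-K[1,2])/K[1,1],1])
    o=np.array(c["position"]); return o+d*((np.array(p0)-o)@n)/(d@n)
E
python3 - <<'E'
from h import *; import pickle
from cell import inverse_kinematics as ik, manip
c=pickle.load(open("d0.pkl","rb"))["top"]; W=cloud(c)
pp=pads_px(c); C=np.array([ce for _,ce in pp]); print(C.round(1),[b.sum() for b,_ in pp])
ctr=W[220,169].copy(); ctr[2]=.062; psi=-.1
for _ in range(8):
    ex,ey,n=board_axes(psi); P=np.array([ray_plane(c,u,ctr,n) for u in C]); ctr=P.mean(0); ctr[2]=.062
    o=sorted(range(4),key=lambda i:-(P[i]@ex)); up=sorted(o[:2],key=lambda i:-(P[i]@ey)); lo=sorted(o[2:],key=lambda i:-(P[i]@ey))
    v=P[up[0]]-P[up[1]]+P[lo[0]]-P[lo[1]]; u=P[up[0]]+P[up[1]]-P[lo[0]]-P[lo[1]]
    psi=(np.arctan2(-v[0],v[1])+np.arctan2(u[1],u[0]))/2
print("ctr",ctr,"psi",psi,np.arctan2(-v[0],v[1]),np.arctan2(u[1],u[0]))
for i,s in zip(up+lo,[(1,1),(1,-1),(-1,1),(-1,-1)]): print(((P[i]-ctr)@ex*1e3).round(1),((P[i]-ctr)@ey*1e3).round(1))
m=(W[...,0]>.35)&(W[...,0]<.67)&(W[...,1]>.05)&(W[...,1]<.34)&(W[...,2]>.02)
r=cv2.minAreaRect((W[m][:,:2]*1000).astype(np.float32)); print("outline",r)
q=W[m]; i=np.abs((q-ctr)@n)<.01; print("normal offset mm",np.median((q[i]-ctr)@n)*1e3)
pickle.dump((ctr,psi),open("board.pkl","wb"))
for nm,p,y in [("A",[.6243,-.2183,.005],np.radians(26.9)),("B",[.4767,-.2108,.005],np.radians(26.4))]:
    print(nm,best(manip,ik,p,[np.cos(y),np.sin(y),0],np.array([0,0,-1.]))[:3])
for a,b in [(1,1),(1,-1),(-1,1),(-1,-1)]: print(best(manip,ik,ctr+.048*(a*ex+b*ey),ey,-n)[1:3])
E
```

```text
[[150.3 198.5]
 [187.8 200.5]
 [148.5 236.2]
 [186.  238. ]] [np.int64(647), np.int64(660), np.int64(565), np.int64(565)]
ctr [0.5405525  0.19483048 0.062     ] psi -0.11173182323547498 -0.11303221376029975 -0.1104314327106502
48.3 48.1
48.0 -48.0
-48.1 48.0
-48.1 -48.1
outline ((537.2561645507812, 195.84803771972656), (231.9215545654297, 225.1720733642578), 83.62397766113281)
normal offset mm -0.1378532224221587
A (np.float64(0.8435340588733058), 0, array([-3.74040490e-01,  4.61541316e-01,  1.80723697e+00, -4.44089210e-16,
        8.72814365e-01, -8.43534059e-01]))
B (np.float64(0.9249110952248332), 0, array([-4.64144173e-01,  2.43348163e-01,  2.11808573e+00, -4.44089210e-16,
        7.80158758e-01, -9.24911095e-01]))
(0, array([ 0.39591776,  0.24856689,  1.97109313, -0.15029247,  0.74342558,
       -0.96150737]))
(0, array([ 0.23823147,  0.17323804,  2.06447376, -0.10996503,  0.70926375,
       -1.14433825]))
(0, array([ 0.48780251,  0.14357125,  2.14568089, -0.18660744,  0.68672523,
       -0.83658531]))
(0, array([ 0.31045144,  0.05042808,  2.24973155, -0.14083267,  0.65419943,
       -1.04482536]))
```

```bash
cat > act.py <<'E'
from h import *; import pickle
from cell import manip, cams, inverse_kinematics as ik
ctr,psi=pickle.load(open("board.pkl","rb")); ex,ey,n=board_axes(psi); D=np.array([0,0,-1.])
def pick(xy,yaw,h,opening,force,lift=.2):
    y=[np.cos(yaw),np.sin(yaw),0]; r=best(manip,ik,[*xy,h],y,D)[3]
    manip.set_gripper(opening); manip.move_pose([*xy,.11],r); manip.move_linear([*xy,h],rate=.1)
    w=manip.set_gripper(0.03,force=force); s=manip.state()
    print("grip",s["gripper_width"],s["grasp_force"],s["tool_pos"])
    manip.move_linear([*xy,lift],rate=.25); s=manip.state(); print("lifted",s["gripper_width"],s["grasp_force"],s["clock"])
def place(a,b,h,opening,adj=(0,0)):
    t=ctr+(.048*a+adj[0])*ex+(.048*b+adj[1])*ey; r=best(manip,ik,t+n*h,ey,-n)[3]
    manip.move_pose(t+n*.09,r); manip.move_linear(t+n*(h+.004),rate=.08); manip.dwell(.15)
    f0=manip.state()["contact_force"]
    for k in np.arange(.003,-.0031,-.0005):
        manip.move_linear(t+n*(h+k),rate=.02); df=(manip.state()["contact_force"]-f0)@n
        if df>1.5: break
    print("touch at",k,df); s=manip.state(); print("tcp err mm",((s["tool_pos"]-t)@np.c_[ex,ey,n]*1e3).round(2))
    w=s["gripper_width"]; manip.set_gripper(w+.004); manip.set_gripper(opening)
    manip.move_linear(t+n*.08,rate=.15); print("clock",manip.state()["clock"])
E
python3 - <<'E'
from act import *
pick((.6243,-.2183),np.radians(26.9),.006,.076,20)
E
```

```text
grip 0.05371932327536968 19.996828925795853 [ 0.62451811 -0.21846869  0.00654873]
lifted 0.05365944320612159 19.99669632408768 5.4333
```

Run:
```python
from act import *
place(1,1,.006,.068)
manip.move_pose([.4767,-.2108,.2],best(manip,ik,[.4767,-.2108,.2],[np.cos(.461),np.sin(.461),0],D)[3])
c=cams.capture("top"); pickle.dump(c,open("d1.pkl","wb")); cv2.imwrite("pics/t1.png",cv2.resize(c["image"][165:275,115:225],None,fx=5,fy=5,interpolation=cv2.INTER_CUBIC))
W=cloud(c); H=(W-ctr)@n; m=(H>.03)&(H<.042)&(np.abs((W-ctr)@ex)<.1)&(np.abs((W-ctr)@ey)<.1)
q=(W[m]-ctr)@np.c_[ex,ey]*1e3; print(cv2.minAreaRect(q.astype(np.float32)),m.sum(),H[m].mean())
print(manip.state()["clock"])
```

```text
touch at 0.001 1.6620051862841365
tcp err mm [-0.02 -0.02  6.96]
clock 10.9417
((48.56254959106445, 47.574668884277344), (55.08283233642578, 43.78749465942383), 89.86802673339844) 377 0.03530983702233152
12.6833
```

View pics/t1.png

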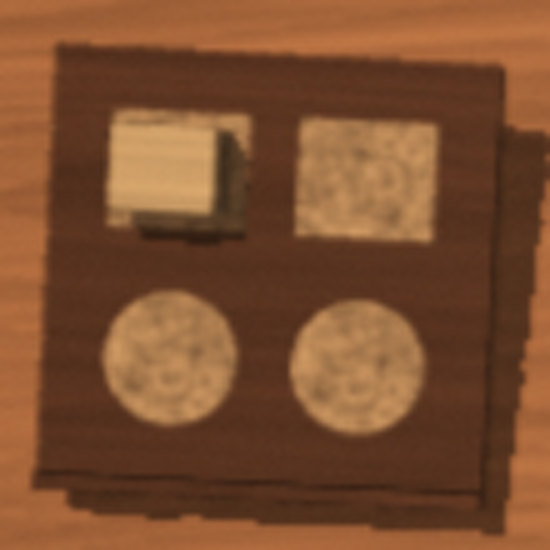

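The picture shows the box on the upper-left pad at (165,168), straight and 0.5 mm off centre by depth, with the other three pads empty. I'll run the remaining three pieces the same way, stopping if any grip is wrong.

Run:
```python
from act import *
def ok(w):
    s=manip.state(); assert abs(s["gripper_width"]-w)<.002 and s["grasp_force"]>8,s
pick((.4767,-.2108),np.radians(26.4),.006,.076,20); ok(.054)
place(1,-1,.006,.068)
pick((.4719,-.0478),np.pi/2+psi,.003,.072,15); ok(.052)
place(-1,-1,.003,.066)
```

```text
grip 0.05375711446898191 19.99747909605503 [ 0.47690724 -0.21092312  0.00643111]
lifted 0.05371375308199657 19.99726664274931 16.0417
touch at 0.0 7.003964040227552
tcp err mm [0.13 0.04 6.61]
clock 21.75
grip 0.051179583653529606 14.999980609863997 [ 0.4723202  -0.04786389  0.00347495]
lifted 0.05123569723301607 15.000018775463104 26.9083
touch at 0.0005 2.9777015763227324
tcp err mm [0.11 0.03 3.64]
clock 33.2583
```

Run:
```python
from act import *
pick((.6035,-.0302),np.pi/2+psi,.003,.072,15)
s=manip.state(); assert abs(s["gripper_width"]-.0515)<.002 and s["grasp_force"]>8,s
place(-1,1,.003,.066)
manip.move_pose([.42,-.2,.25],best(manip,ik,[.42,-.2,.25],[1,0,0],D)[3])
c=cams.capture("top"); pickle.dump(c,open("d2.pkl","wb")); cv2.imwrite("pics/t2.png",cv2.resize(c["image"][165:275,115:225],None,fx=5,fy=5,interpolation=cv2.INTER_CUBIC))
cv2.imwrite("pics/s2.png",cams.capture("scene")["image"])
W=cloud(c); H=(W-ctr)@n
for lo,hi in((.032,.042),(.019,.030)):
  m=(H>lo)&(H<hi)&(np.abs((W-ctr)@ex)<.1)&(np.abs((W-ctr)@ey)<.1)
  for b,_ in blobs(m,60):
    q=(W[b]-ctr)@np.c_[ex,ey]*1e3; A=np.c_[q,np.ones(len(q))]; k=np.linalg.lstsq(A,H[b]*1e3,rcond=None)[0]
    print(np.round(q.mean(0),1),cv2.minAreaRect(q.astype(np.float32)),b.sum(),H[b].mean(),"tilt",k[:2].round(3))
print(manip.state()["clock"])
```

```text
grip 0.05147494160817941 14.99999625608325 [ 0.60392176 -0.03022851  0.00357648]
lifted 0.051362846357623504 15.000055432319641 37.075
touch at 0.0005 3.6874194621529957
tcp err mm [0.06 0.03 3.72]
clock 42.4083
[48.8 47.2] ((48.629791259765625, 47.42910385131836), (54.627479553222656, 43.71126937866211), 89.63584899902344) 347 0.03585723561946044 tilt [-0.005  0.007]
[ 48.9 -48.6] ((48.966285705566406, -48.2782096862793), (44.142459869384766, 53.274566650390625), 1.378700852394104) 363 0.03578490454030298 tilt [ 0.001 -0.   ]
[-47.5  47. ] ((-47.32029342651367, 48.11785125732422), (47.93730545043945, 51.787601470947266), 3.3405985832214355) 322 0.023709160847475843 tilt [ 0.    -0.008]
[-44.6 -48.6] ((-44.03319549560547, -48.812294006347656), (50.341487884521484, 48.44145584106445), 2.4187934398651123) 312 0.023725837342767602 tilt [ 0.002 -0.002]
44.225
```

View pics/t2.png

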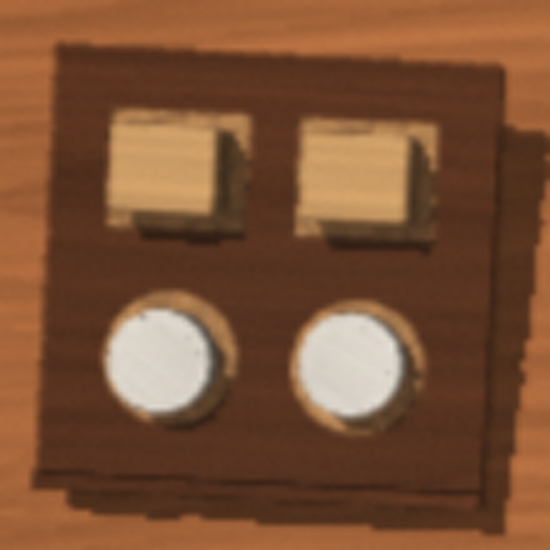

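View pics/s2.png

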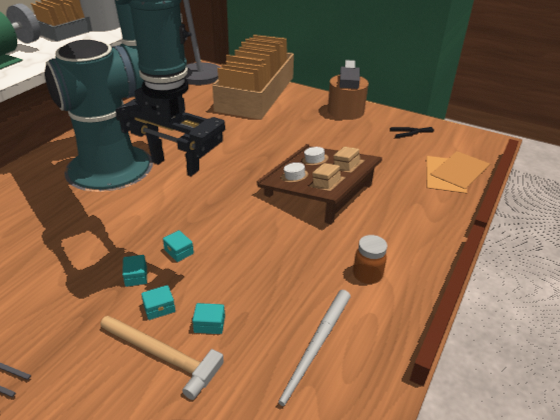

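Both boxes and the left tin are within about 1 mm of centre. The picture shows the right tin at (350,365), and depth puts it about 3.7 mm too far up the slope. There is time left, so I'll re-centre it.

Run:
```python
from act import *
t=ctr+(-.048+.0037)*ex-.0483*ey; r=best(manip,ik,t+n*.0035,ey,-n)[3]
manip.set_gripper(.066); manip.move_pose(t+n*.08,r); manip.move_linear(t+n*.0035,rate=.12)
manip.set_gripper(.03,force=12); s=manip.state(); print(s["gripper_width"],s["contact_force"])
manip.move_linear(t+n*.02,rate=.1)
place(-1,-1,.0035,.066)
manip.move_pose([.42,-.2,.25],best(manip,ik,[.42,-.2,.25],[1,0,0],D)[3])
c=cams.capture("top"); W=cloud(c); H=(W-ctr)@n
for lo,hi in((.032,.042),(.019,.030)):
  m=(H>lo)&(H<hi)&(np.abs((W-ctr)@ex)<.1)&(np.abs((W-ctr)@ey)<.1)
  for b,_ in blobs(m,60):
    q=(W[b]-ctr)@np.c_[ex,ey]*1e3; print(np.round(q.mean(0),1),np.round(cv2.minAreaRect(q.astype(np.float32))[0],1),H[b].mean())
print(manip.state()["clock"])
```

```text
0.05124005130187358 [-2.86914805e-03 -4.65323629e-01  3.77731946e+00]
touch at 0.0005 6.220842208028567
tcp err mm [0.03 0.01 4.34]
clock 51.8417
[48.5 47.2] [48.6 47.4] 0.03582720758220394
[ 48.7 -49.1] [ 49.  -48.6] 0.03597709844796652
[-47.9  47.3] [-47.3  47.9] 0.023704613392208862
[-49.1 -48.2] [-48.9 -48.8] 0.023439695639550732
53.3
```

All four pieces are within about 1 mm of centre, so I'm handing in.

```bash
python3 -c "
from cell import order
print(order.close_job())"
```

```text
the job is handed in; nothing more can be done
None
```

I handed the job in at about 53 s: both ring boxes are on the upper pads and both tins on the lower pads, each flat and about 1 mm from its pad centre; I never touched the hammer, mandrel, jar or turquoise boxes.

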